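# Close the coppersmith's punch tray with its tongued cover

### The job

Close the wooden punch tray with the copper cover: hold the cover tilted, hook its tongue under the dark steel keeper of the tray, then swing it down until it lies flat, square and centred on the tray's ledge between keeper and front stop. Keep hold of it until it is down, then let go and leave it closed. Leave the grey metal cover where it is.

Things in the scene. Friction and masses are not known exactly. Their poses are not given: they have to be found in the camera images.
- copper_cover_grip (a point): Centre of the handle of the loose 0.3 kg copper cover, a 130 (x) x 110 (y) x 6 mm plate lying flat on the bench. The handle, a dark wooden bar 14 (x) x 60 (y) x 48 mm high, stands on the plate's middle; this point is 30 mm above the plate's underside. -x: towards the cover's tongue, z: up. Grip its two broad faces, fingers closing along x, so that it cannot pivot.
- cover_tongue (a point): Middle of the free end of the copper cover's tongue, at half its thickness: 95 mm along -x and 27 mm below the handle's centre, in the cover's axes (same as above). The tongue is 44 mm wide, 6 mm thick, in the plate's plane, and sticks out 30 mm from its -x edge: 160 mm overall with the plate.
- tray_seat (a point): On the fixed tray's ledge, 50 mm above the bench: where the middle of the cover's underside belongs. z up. Keeper at the tray's -x end (nearer the robot): steel pocket open to +x, lip edge at x=-75 mm, back wall at -105, lip underside 24 mm above ledge, 90 mm wide inside. Front stop at x=75 to 90, 22 mm high. 20 mm play lengthwise; the cover cannot go in flat. Tray 205 x 130 mm, sides open.
- steel_cover_grip (a point): Centre of the handle of the other loose cover, a bystander: grey metal plate 130 x 110 x 6 mm without tongue, lying flat on the bench, with a black bar handle of the same size and place as the copper cover's. Leave it alone.
Mind the look-alikes: they are no part of the job. Leave any green look-alike of the part that bears copper_cover_grip alone.

How it is judged (in metres and radians):
On the way, in this order (a step that is already met when the one before it is completed fails the run):
1. the copper cover's tongue is under the keeper's lip while the cover is tilted (more than 6 degrees) (x of cover_tongue in the frame of tray_seat between -0.115 and -0.078 m and z of cover_tongue in the frame of tray_seat between -0.005 and 0.023 m and y of cover_tongue in the frame of tray_seat between -0.035 and 0.035 m and angle between copper_cover_grip's own z axis and vertical above 0.105 rad), for 0.1 s.
2. the cover is down within 7 degrees of flat, tongue still under the lip, while the fingers still touch it (x of cover_tongue in the frame of tray_seat below -0.078 m and z of cover_tongue in the frame of tray_seat below 0.023 m and z of copper_cover_grip in the frame of tray_seat below 0.042 m and angle between copper_cover_grip's own z axis and vertical below 0.1 rad and contact force between copper_cover and the fingers above 0.3 N), for 0.05 s.
At the end, for the whole second after the job is handed in: The copper cover lies flat on the tray's ledge (within 3.5 degrees and 6 mm in height), its tongue under the keeper's lip, centred within 16 mm along and 20 mm across the tray and within 11 degrees of its direction, released; the grey cover is within 30 mm of where it was (x of cover_tongue in the frame of tray_seat below -0.078 m and x of copper_cover_grip in the frame of tray_seat between -0.016 and 0.016 m and y of copper_cover_grip in the frame of tray_seat between -0.02 and 0.02 m and z of copper_cover_grip in the frame of tray_seat between 0.024 and 0.036 m and angle between the x axis of copper_cover_grip and the x axis of tray_seat, either way round below 0.2 rad and angle between copper_cover_grip's own z axis and vertical below 0.06 rad and distance of steel_cover_grip from where it was at the start of the episode below 0.03 m); the robot touches nothing.
It fails at once if the grey cover is moved by more than 30 mm (distance of steel_cover_grip from where it was at the start of the episode above 0.03 m).
It also fails if it takes over 40 s, if anything falls off the work surface, if the arm or the gripper's body presses on something with over 40 N, if the wrist force passes 120 N, or if a joint passes its speed limit or range.

### The arm

A 6-joint arm with a two-finger parallel gripper is mounted at the origin on the work surface. World frame = base frame: x ahead of the robot, y to its left, z up, the work surface at z = 0. Lengths are in mm, angles in rad, forces in N, time in s.
With the tool pointing down it reaches from about 325 to 850 mm from the base axis. Payload 4.4 kg.
Tool frame: the origin (TCP) lies on the centre line of the jaws, within the pads' length; the fingertips stand 25 mm ahead of it and the grasp point (between the pads) lies 6 mm ahead of it (r.finger_overhang is the distance from the TCP to the fingertips, in mm); z points along the fingers, y is the line along which they close (so a half turn about z gives the same grasp; the last joint's range is limited). The gripper opens to 94 mm and grips with 3 to 60 N. Pads are 16 mm wide; open, the fingers measure 119 mm over their backs; the gripper's body (75 mm by 177 mm) begins 78 mm behind the grasp point.
Start: joints at [-1.286, 0.207, 1.542, -0, 1.393, -0.15], TCP at [242.716, -521.264, 230.447] pointing down, gripper open.
Joint ranges: [-2.73, 2.73], [-0.86, 2.22], [0.23, 2.46], [-1.11, 4.25], [0.08, 2.63], [-2.82, 2.82]. Speed limits (rad/s): [2.79, 2.79, 3.14, 3.14, 3.14, 3.14].

### API

Orientations are given as a rotation vector (axis times angle).
In Python, from plant import r gives the robot as it stands. The module is installed in compiled form; this text tells all that it offers.
- The arm moves only by the tool move_arm, never from a script. Its argument "series" is text: rows parted by semicolons, each of 7 numbers parted by spaces: the turn, a rotation vector about the tool's x, y, z in degrees, then the shift along the tool's x, y, z in mm, then the closure, from 0 (fully open) to 1 (shut). In form: ax ay az tx ty tz jaw; .... A call has 1 to 5 rows; each row shifts and turns the commanded pose from where the row before left it, along the tool's axes as they then stand; what a row does not reach is not made up. A row lasts 1/12 s, in which the tool goes at most 41.7 mm and 7.16 degrees, less where a joint would pass 70% of its speed; a pose out of reach is approached as far as the arm can. A call with a gripper value outside its range is refused whole. The fingers move at their own pace and stop on an object; "grip_force" is the grip in N (left out, the last holds). Time passes only in rows, so rows that do not move let the fingers close. It gives the time, the measured TCP pose, the force, the opening and the grip force at its end, in the units of the state.
- r.observe(): the state, without advancing time (a new reading comes with each control period).
- r.read_camera(name): name is "side" or "top" or "wrist"; returns a dict with "image" (480x640x3 uint8, blue, green, red), "range_z" (480x640 float32, mm along the optical axis (not along the pixel's ray), 0 where there is no reading), "intrinsics" (3x3 intrinsics, pixels), "R" (3x3) and "t" (3): a world point X has camera coordinates R X + t. Camera axes: x right, y down, z forward; pixel columns grow to the right and rows downward; lengths in mm; the calibration is good to about 2 mm. A picture is of the moment at which its call begins.
- r.close_job(): hands the job in; it is judged then, once.
The state is a dict: "time": time; "q": joint angles; "qvel": joint speeds; "joint_torque": joint torques, N m; "tcp_pos": TCP position; "orientation": TCP orientation; "ft_force": force on the tool from outside, world axes, zero at the start; "moment": the same for the moment, N m; "finger_gap": finger opening in mm; "gripper_force": force on a finger pad.
Only numpy, scipy, OpenCV 4.12 (cv2) and the standard library are available. Lean on these libraries where they do the work, as an engineer would, in place of code of your own. Each camera call takes 0.05 s, during which the arm holds its last target. There are 200 camera calls.

## Working session

There is one attempt and no reset: what is moved stays moved. The work goes in short steps, Python scripts to look and compute and a tool call to move; the robot and the scene stay as the last step left them, time stands still between calls to the robot, and variables do not carry over. Pictures are saved under pics/ and viewed, at most 10 in all, crops included, and the job is handed in when it is done.

Besides the shell and the picture viewer there is one more tool, called after "Call:" by a JSON object that holds its "method" and its "body", one argument or row to a line. move_arm: Moves the arm, as the interface text tells. Its arguments: {"type":"object","properties":{"series":{"type":"string"},"grip_force":{"type":"number"}},"required":["series"]}

```bash
mkdir -p pics; python3 - <<'E'
from plant import r
import cv2,numpy as np
for n in ["top","side"]:
    c=r.read_camera(n); cv2.imwrite(f"pics/{n}0.png",c["image"]); np.savez(f"{n}0.npz",**c)
    print(n,c["intrinsics"].tolist(),c["R"].round(3).tolist(),c["t"])
s=r.observe();print(s)
E
```

```text
top [[575.1208518461143, 0.0, 320.9832990854905], [0.0, 575.1208518461143, 233.24555376908376], [0.0, 0.0, 1.0]] [[-0.008, -1.0, -0.011], [-0.991, 0.009, -0.131], [0.131, 0.01, -0.991]] [-107.63160592  441.68505343 1360.90690682]
side [[458.5672016874203, 0.0, 316.89437161652535], [0.0, 458.5672016874203, 240.31034372192167], [0.0, 0.0, 1.0]] [[-0.999, -0.052, 0.014], [-0.047, 0.719, -0.694], [0.026, -0.694, -0.72]] [443.85526194 129.01044559 913.29024852]
{'time': 0.1, 'q': array([-1.28549141e+00,  2.07333894e-01,  1.54277041e+00,  3.73493662e-06,
        1.39351642e+00, -1.50489682e-01]), 'qvel': array([-4.66316422e-04, -1.76953529e-03, -2.85049777e-03,  8.74443750e-04,
        2.11660412e-03,  5.95620680e-05]), 'joint_torque': array([-2.00748477e-04, -3.71864641e+01, -2.82292342e+01,  7.00965780e-02,
        3.11574270e-02, -5.54964015e-05]), 'tcp_pos': array([ 242.53161394, -520.61215787,  229.42668317]), 'orientation': array([-3.06533143e+00, -6.78701964e-01,  2.08681586e-04]), 'ft_force': array([ 0.2937321 , -0.49588934,  0.54585789]), 'moment': array([0.01213389, 0.01051152, 0.10462873]), 'gripper_force': 0.0, 'finger_gap': 93.80445320165518}
```

View pics/top0.png

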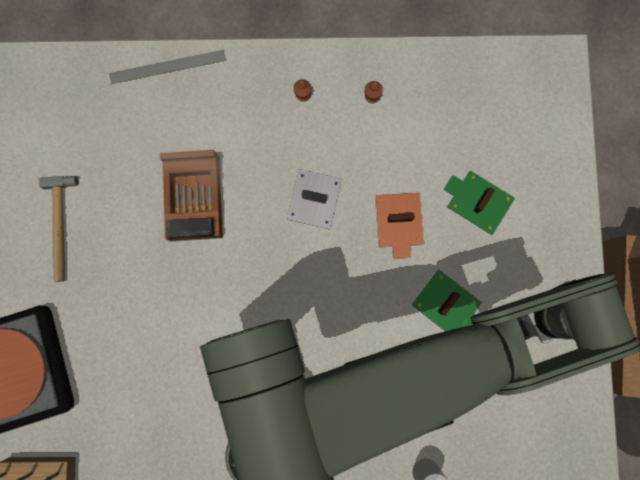

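View pics/side0.png

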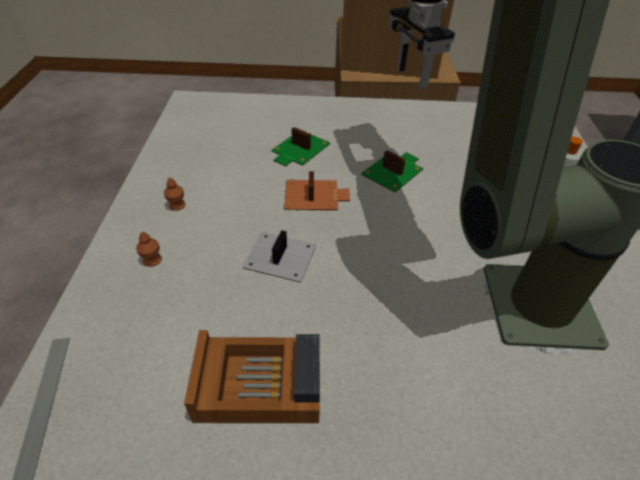

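Top view: the candidates are copper plate with dark handle and tongue (400,220), green look-alikes (480,202) and (447,300), and grey cover (315,197). The copper one at (400,220) fits: orange plate, with its tongue (401,252) pointing to the robot. The tray is at (192,195), with its dark keeper at (190,227) and front stop at (188,155).

```bash
cat > h.py <<'E'
import numpy as np,cv2
def cloud(c):
    K,R,t=c["intrinsics"],c["R"],c["t"]; z=c["range_z"].astype(float)
    v,u=np.indices(z.shape)
    P=np.stack([(u-K[0,2])*z/K[0,0],(v-K[1,2])*z/K[1,1],z],-1)
    W=(P-t)@R
    W[z==0]=np.nan
    return W
def rect(P):
    (c,s,a)=cv2.minAreaRect(P[:,:2].astype(np.float32)); return np.round(c,1),np.round(s,1),round(a,1)
E
python3 - <<'E'
from h import *
for n,bx in [("top",((150,140,235,250),(365,180,435,265),(280,160,350,235))),("side",((180,320,330,430),(275,165,360,220),(235,220,325,285)))]:
    c=np.load(n+"0.npz"); W=cloud(c); im=c["image"]; hsv=cv2.cvtColor(im,cv2.COLOR_BGR2HSV)
    for nm,(x0,y0,x1,y1) in zip(("tray","copper","grey"),bx):
        P=W[y0:y1,x0:x1].reshape(-1,3); h=hsv[y0:y1,x0:x1].reshape(-1,3); ok=~np.isnan(P[:,0])
        P,h=P[ok],h[ok]
        print(n,nm,"z hist",[(int(b),int(k)) for k,b in zip(*np.histogram(P[:,2],np.arange(-6,90,6)))])
        if nm=="copper":
            m=(h[:,0]<15)&(h[:,1]>110)&(h[:,2]>120)&(P[:,2]<14); print("mask",m.sum(),"z",np.median(P[m,2]),rect(P[m]))
        if nm!="tray":
            m=P[:,2]>30; print("handle",P[m].mean(0).round(1),"ztop",P[m,2].max().round(1),rect(P[m]))
        else:
            m=P[:,2]>40; print("rim",rect(P[m]),P[m].min(0).round(),P[m].max(0).round())
            m=(P[:,2]>20)&(h[:,2]<75)&(h[:,1]<120); print("keeper",np.median(P[m,2]),rect(P[m]))
            m=(P[:,2]>64)&(P[:,2]<78)&(h[:,1]>120); print("stop",m.sum(),rect(P[m]) if m.sum()>5 else 0)
            m=(P[:,2]>44)&(P[:,2]<56)&(h[:,1]>120); print("ledge",m.sum(),rect(P[m]))
        if n=="top" and nm in("tray","copper"):
            cv2.imwrite(f"pics/c_{nm}.png",cv2.resize(im[y0:y1,x0:x1],None,fx=5,fy=5,interpolation=2))
E
```

```text
top tray z hist [(-6, 2030), (0, 2120), (6, 690), (12, 508), (18, 405), (24, 143), (30, 112), (36, 105), (42, 491), (48, 1143), (54, 221), (60, 51), (66, 222), (72, 357), (78, 555)]
rim (array([533.9, 203.4]), array([207. , 131.9]), 3.2) [428. 132.  40.] [640. 274.  89.]
keeper 78.96889564751211 (array([511., 197.]), array([164. , 118.4]), 0.8)
stop 0 0
ledge 824 (array([519.7, 201. ]), array([176.5, 128.8]), 2.6)
top copper z hist [(-6, 1687), (0, 2736), (6, 1156), (12, 70), (18, 6), (24, 11), (30, 10), (36, 9), (42, 16), (48, 77), (54, 69), (60, 1), (66, 0), (72, 0), (78, 0)]
mask 2166 z 5.890791720908908 (array([ 462.5, -304.2]), array([158.6, 107.7]), 2.9)
handle [ 475.  -301.    51.3] ztop 60.6 (array([ 476.4, -301.7]), array([15.4, 58.8]), 2.6)
top grey z hist [(-6, 1460), (0, 2353), (6, 1080), (12, 66), (18, 7), (24, 16), (30, 7), (36, 11), (42, 17), (48, 80), (54, 65), (60, 3), (66, 0), (72, 0), (78, 0)]
handle [528.9 -93.6  51.3] ztop 61.5 (array([530.2, -93.5]), array([60.2, 15.7]), 77.5)
side tray z hist [(-6, 1676), (0, 3546), (6, 1490), (12, 764), (18, 1124), (24, 354), 
[... 292 characters left out ...]
199.5]), array([164.7, 129. ]), 7.8)
ledge 3887 (array([533.2, 203.5]), array([200.5, 131.1]), 3.0)
side copper z hist [(-6, 1442), (0, 2217), (6, 822), (12, 12), (18, 12), (24, 12), (30, 11), (36, 12), (42, 10), (48, 71), (54, 34), (60, 0), (66, 0), (72, 0), (78, 0)]
mask 1364 z 6.090816946975622 (array([ 460.3, -303. ]), array([157.4, 113.4]), 2.5)
handle [ 475.6 -293.5   49.8] ztop 56.1 (array([ 476.2, -301.9]), array([12.2, 62. ]), 3.7)
side grey z hist [(-6, 1446), (0, 2845), (6, 1190), (12, 30), (18, 31), (24, 31), (30, 30), (36, 36), (42, 34), (48, 76), (54, 89), (60, 0), (66, 0), (72, 0), (78, 0)]
handle [529.7 -88.4  48.3] ztop 57.8 (array([530. , -94.2]), array([62.6, 14.6]), 75.7)
```

```bash
python3 - <<'E'
import cv2,numpy as np
a=cv2.imread("pics/c_tray.png");b=cv2.imread("pics/c_copper.png");h=max(a.shape[0],b.shape[0])
f=lambda i:cv2.copyMakeBorder(i,0,h-i.shape[0],0,0,0)
cv2.imwrite("pics/c_both.png",np.hstack([f(a),f(b)])[:600,:800])
E
```

```text
(no output)
```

View pics/c_both.png

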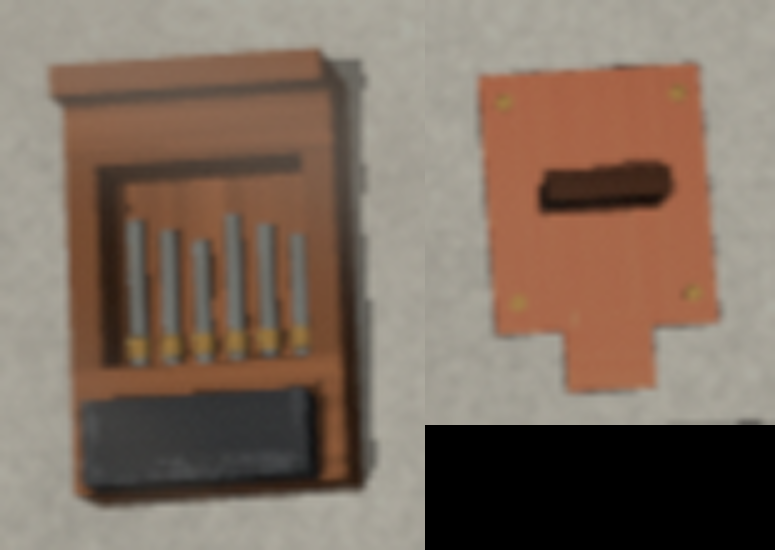

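Left of the crop is the tray: dark keeper at the bottom, stop at the top and punches inside. Right is the copper cover with dark handle and tongue, confirmed as the one meant. Estimates: handle at (476,-302), yaw about 2.9°; seat at (546.5,203.7,50), yaw about 3.2°. Both clouds agree on these. Next I turn the tool and go above the cover.

Call:
{"method": "move_arm", "body": {
  "series": "0 0 -6.8 0 0 0 0;0 0 -6.8 0 0 0 0;0 0 -6.8 0 0 0 0;0 0 -6.8 0 0 0 0;0 0 -6.8 0 0 0 0"
}}

```text
time: 0.52
tcp_pos: [242.6, -520.8, 229.7]
orientation: [-2.729, -1.554, -0.0]
ft_force: [-0.8, -0.2, -0.3]
finger_gap: 93.7
gripper_force: 0.0
```

Call:
{"method": "move_arm", "body": {
  "series": "0 0 -6.8 0 0 0 0;0 0 -6.8 0 0 0 0;0 0 -6.8 0 0 0 0;0 0 -6.8 0 0 0 0;0 0 -6.8 0 0 0 0"
}}

```text
time: 0.93
tcp_pos: [242.6, -520.8, 229.7]
orientation: [-2.156, -2.284, -0.001]
ft_force: [-0.4, 0.1, -0.3]
finger_gap: 93.9
gripper_force: 0.0
```

Call:
{"method": "move_arm", "body": {
  "series": "0 0 0 20.7 24.4 0 0;0 0 0 20.7 24.4 0 0;0 0 0 20.7 24.4 0 0;0 0 0 20.7 24.4 0 0;0 0 0 20.7 24.4 0 0"
}}

```text
time: 1.35
tcp_pos: [359.8, -410.2, 229.9]
orientation: [-2.163, -2.277, -0.001]
ft_force: [-0.2, 0.4, 0.5]
finger_gap: 94.2
gripper_force: 0.0
```

Call:
{"method": "move_arm", "body": {
  "series": "0 0 0 20.7 24.4 0 0;0 0 0 20.7 24.4 0 0;0 0 0 20.7 24.4 0 0;0 0 0 20.7 24.4 0 0;0 0 0 20.7 24.4 0 0"
}}

```text
time: 1.77
tcp_pos: [476.4, -300.4, 229.9]
orientation: [-2.162, -2.278, 0.0]
ft_force: [-0.0, 0.4, -0.9]
finger_gap: 93.7
gripper_force: 0.0
```

Call:
{"method": "move_arm", "body": {
  "series": "0 0 0 0 0 20 0;0 0 0 0 0 20 0;0 0 0 0 0 10 0;0 0 0 0 0 0 0;0 0 0 0 0 0 0"
}}

```text
time: 2.18
tcp_pos: [475.0, -301.7, 179.7]
orientation: [-2.162, -2.276, 0.0]
ft_force: [0.4, -0.9, -0.3]
finger_gap: 93.8
gripper_force: 0.0
```

```bash
cat >> h.py <<'E'
from scipy.spatial.transform import Rotation as Ro
def delta(s,target,yaw,tilt=0):
    "tool-frame shift from state to target, and turn; yaw of cover x axis, tilt = +x end up (deg)"
    R0=Ro.from_rotvec(s["orientation"])
    base=Ro.from_matrix(np.array([[0,1,0],[1,0,0],[0,0,-1.]]))
    Rt=Ro.from_euler("ZY",[yaw,-tilt],degrees=True)*base
    return R0.inv().apply(np.array(target)-s["tcp_pos"]).round(1),np.degrees((R0.inv()*Rt).as_rotvec()).round(2)
E
python3 - <<'E'
from plant import r
from h import *
s=r.observe(); c=r.read_camera("wrist"); cv2.imwrite("pics/w1.png",c["image"])
W=cloud(c); P=W.reshape(-1,3); h=cv2.cvtColor(c["image"],cv2.COLOR_BGR2HSV).reshape(-1,3)
near=(abs(P[:,0]-476)<110)&(abs(P[:,1]+302)<75)
m=near&(P[:,2]<12)&(P[:,2]>2)&(h[:,0]<15)&(h[:,1]>110)&(h[:,2]>100); print(m.sum(),rect(P[m]))
m=near&(P[:,2]>30)&(P[:,2]<65); print("handle",m.sum(),rect(P[m]),np.percentile(P[m,2],95))
print(s["time"],s["tcp_pos"],s["ft_force"],s["q"]); print(delta(s,[476,-302,40],2.9))
E
```

```text
11100 (array([ 461. , -304.1]), array([159. , 107.2]), 2.9)
handle 1104 (array([ 475.5, -303.2]), array([13.5, 59.7]), 2.9) 56.18980325815981
2.1833 [ 475.04748062 -301.72343528  179.70619253] [ 0.41043298 -0.86715558 -0.2503358 ] [-7.19649069e-01  2.28503454e-01  1.62412102e+00  2.12252357e-05
  1.29105407e+00 -7.70973318e-01]
(array([ -0.5,   1.1, 139.7]), array([-0.08, -0.08,  0.04]))
```

View pics/w1.png

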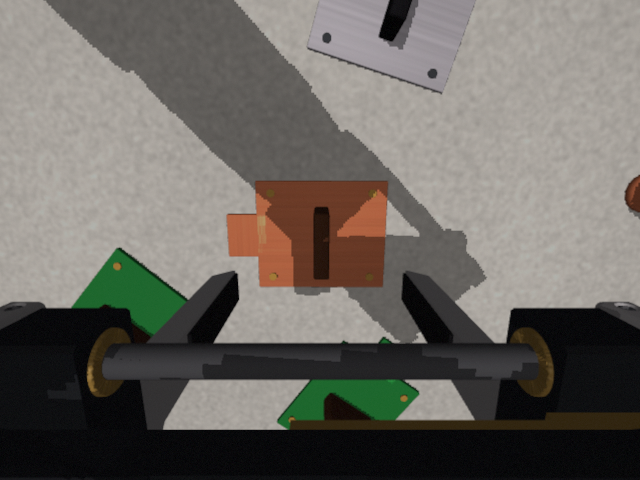

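Wrist view: the copper handle (321,243) is centred between the fingers, tongue to the left (242,235); the greens and the grey cover are clear. I descend 140 mm and grip.

Call:
{"method": "move_arm", "body": {
  "series": "0 0 0 -1.5 0.5 28 0;0 0 0 0 0 28 0;0 0 0 0 0 28 0;0 0 0 0 0 28 0;0 0 0 0 0 20 0",
  "grip_force": 35
}}

```text
time: 2.65
tcp_pos: [476.0, -304.0, 47.7]
orientation: [2.164, 2.277, 0.0]
ft_force: [-0.2, 0.4, 0.0]
finger_gap: 94.2
gripper_force: 0.0
```

Call:
{"method": "move_arm", "body": {
  "series": "0 0 0 0 0 8 0;0 0 0 0 0 0 1;0 0 0 0 0 0 1;0 0 0 0 0 0 1;0 0 0 0 0 0 1"
}}

```text
time: 3.07
tcp_pos: [477.6, -304.7, 42.7]
orientation: [2.16, 2.275, 0.0]
ft_force: [0.2, -0.2, 0.5]
finger_gap: 70.7
gripper_force: 0.0
```

Call:
{"method": "move_arm", "body": {
  "series": "0 0 0 0 0 0 1;0 0 0 0 0 0 1;0 0 0 0 0 0 1;0 0 0 0 0 0 1;0 0 0 0 0 0 1"
}}

```text
time: 3.48
tcp_pos: [476.3, -303.3, 40.6]
orientation: [2.163, 2.278, 0.0]
ft_force: [0.3, -0.1, -0.1]
finger_gap: 37.6
gripper_force: 0.0
```

Call:
{"method": "move_arm", "body": {
  "series": "0 0 0 0 0 0 1;0 0 0 0 0 0 1;0 0 0 0 0 0 1;0 0 0 0 0 0 1;0 0 0 0 0 0 1"
}}

```text
time: 3.9
tcp_pos: [476.1, -303.3, 40.4]
orientation: [-2.163, -2.278, 0.0]
ft_force: [-0.7, 0.6, -0.7]
finger_gap: 14.2
gripper_force: 35.0
```

Call:
{"method": "move_arm", "body": {
  "series": "0 0 0 0 0 0 1;0 0 0 0 0 -10 1;0 0 0 0 0 -25 1;0 0 0 0 0 -35 1;0 0 0 0 0 -35 1"
}}

```text
time: 4.32
tcp_pos: [474.7, -302.0, 145.0]
orientation: [-2.16, -2.275, 0.0]
ft_force: [1.5, 0.2, -2.7]
finger_gap: 13.9
gripper_force: 35.0
```

Call:
{"method": "move_arm", "body": {
  "series": "0 0 0 0 0 -35 1;0 0 0 0 0 -20 1;0 0 0 0 0 0 1;0 0 0 0 0 0 1;0 0 0 0 0 0 1"
}}

```text
time: 4.73
tcp_pos: [474.9, -302.2, 198.2]
orientation: [-2.16, -2.275, 0.0]
ft_force: [-0.2, 0.5, -4.7]
finger_gap: 13.9
gripper_force: 35.0
```

Cover held and lifted. I carry it at height to beyond the keeper, then tilt 14°.

Call:
{"method": "move_arm", "body": {
  "series": "0 0 0 15 4 0 1;0 0 0 25 6 0 1;0 0 0 33.5 8 0 1;0 0 0 33.5 8 0 1;0 0 0 33.5 8 0 1"
}}

```text
time: 5.15
tcp_pos: [501.3, -158.3, 197.6]
orientation: [-2.16, -2.273, 0.001]
ft_force: [0.6, -0.9, -3.5]
finger_gap: 14.2
gripper_force: 35.0
```

Call:
{"method": "move_arm", "body": {
  "series": "0 0 0 33.5 8 0 1;0 0 0 33.5 8 0 1;0 0 0 33.5 8 0 1;0 0 0 33.5 8 0 1;0 0 0 33.5 8 0 1"
}}

```text
time: 5.57
tcp_pos: [532.1, 11.0, 197.8]
orientation: [-2.16, -2.275, 0.004]
ft_force: [1.2, -0.6, -3.8]
finger_gap: 13.8
gripper_force: 35.0
```

Call:
{"method": "move_arm", "body": {
  "series": "0 0 0 33.5 8 0 1;0 0 0 33.5 8 0 1;0 0 0 33.5 8 0 1;0 0 0 33.5 8 0 1;0 0 0 33.5 8 0 1"
}}

```text
time: 5.98
tcp_pos: [563.1, 179.8, 197.4]
orientation: [-2.16, -2.276, 0.007]
ft_force: [-0.0, -0.9, -4.8]
finger_gap: 13.6
gripper_force: 35.0
```

Call:
{"method": "move_arm", "body": {
  "series": "0 0 0 25 6 0 1;0 0 0 15 4 0 1;-4.7 0 0 0 0 0 1;-4.7 0 0 0 0 0 1;-4.6 0 0 0 0 0 1"
}}

```text
time: 6.4
tcp_pos: [572.0, 218.1, 197.9]
orientation: [2.039, 2.149, 0.262]
ft_force: [0.0, -1.1, -2.8]
finger_gap: 13.8
gripper_force: 35.0
```

Call:
{"method": "move_arm", "body": {
  "series": "0 0 0 0 0 0 1;0 0 0 0 0 0 1"
}}

```text
time: 6.57
tcp_pos: [570.6, 217.5, 198.1]
orientation: [2.042, 2.152, 0.256]
ft_force: [-0.1, -0.6, -3.4]
finger_gap: 13.9
gripper_force: 35.0
```

```bash
cat > m.py <<'E'
from plant import r
from h import *
import sys
s=r.observe(); seat=np.array([546.5,203.7,50]); Rs=Ro.from_euler("z",3.2,degrees=True)
print(s["time"],"tcp in tray",Rs.inv().apply(s["tcp_pos"]-seat).round(1),"ft",s["ft_force"].round(1),s["finger_gap"])
T=Ro.from_rotvec(s["orientation"]); G=s["tcp_pos"]+T.apply([0,0,10.4]); C=T*Ro.from_matrix(np.array([[0,1,0],[1,0,0],[0,0,-1.]])).inv()
print("G",Rs.inv().apply(G-seat).round(1),"tongue",Rs.inv().apply(G+C.apply([-95,0,-27])-seat).round(1),"euler rel",(Rs.inv()*C).as_euler("ZYX",degrees=True).round(2))
def tgt(p,tilt): 
    d=delta(s,seat+Rs.apply(p),3.2,tilt); print("go",p,tilt,d[0],d[1])
E
python3 - <<'E'
from m import *
tgt([23.1,0,67.3],14); tgt([-12.9,0,67.3],14)
c=r.read_camera("side"); cv2.imwrite("pics/s2.png",c["image"])
# copper points: compare with expected pose
W=cloud(c).reshape(-1,3); h=cv2.cvtColor(c["image"],cv2.COLOR_BGR2HSV).reshape(-1,3)
L=C.inv().apply(W-G); m=(abs(L[:,0])<110)&(abs(L[:,1])<70)&(L[:,2]<-12)&(L[:,2]>-40)&(h[:,1]>110)
print(m.sum(),"plate local z",np.median(L[m,2]),"x",np.percentile(L[m,0],[1,99]),"y",np.percentile(L[m,1],[1,99]),rect(L[m]))
E
```

```text
6.5667 tcp in tray [ 24.8  12.4 148.1] ft [-0.1 -0.6 -3.4] 13.895423199829464
G [ 27.3  12.4 138. ] tongue [-58.7  12.7  89.4] euler rel [ -0.2  -13.62  -0.06]
go [23.1, 0, 67.3] 14 [-12.3 -20.6  78.1] [-0.38  0.11 -0.19]
go [-12.9, 0, 67.3] 14 [-12.5 -55.6  69.6] [-0.38  0.11 -0.19]
5496 plate local z -23.363389045115632 x [-91.411316    62.40334632] y [-50.96907742  54.20603108] (array([-15.3,   0.4]), array([110.3, 158.2]), 89.5)
```

View pics/s2.png

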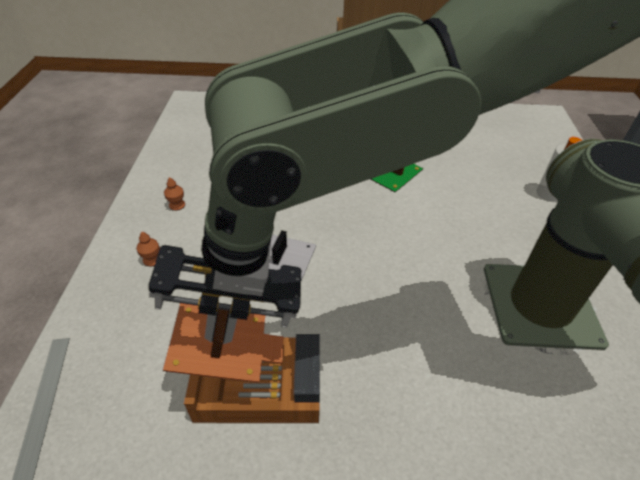

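Side view: cover tilted over the tray (225,345), tongue end towards the keeper (307,368), grip as expected. I lower it vertically in front of the lip.

Call:
{"method": "move_arm", "body": {
  "series": "-0.4 0 -0.2 -12.3 0 0 1;0 0 0 0 -6 22 1;0 0 0 0 -6 22 1;0 0 0 0 -5 19 1;0 0 0 0 -3 12 1"
}}

```text
time: 7.03
tcp_pos: [573.0, 204.6, 120.4]
orientation: [2.035, 2.148, 0.265]
ft_force: [0.1, -0.8, -3.7]
finger_gap: 13.7
gripper_force: 35.0
```

Call:
{"method": "move_arm", "body": {
  "series": "0 0 0 0 0 3 1;0 0 0 0 0 0 1;0 0 0 0 0 0 1"
}}

```text
time: 7.28
tcp_pos: [575.6, 205.5, 120.8]
orientation: [2.032, 2.146, 0.272]
ft_force: [-0.4, -0.1, -2.9]
finger_gap: 13.9
gripper_force: 35.0
```

```bash
python3 - <<'E'
from m import *
tgt([23.1,0,67.3],14); tgt([-12.9,0,67.3],14)
c=r.read_camera("side"); cv2.imwrite("pics/s3.png",cv2.resize(c["image"][280:450,120:360],None,fx=3,fy=3,interpolation=2))
E
```

```text
7.2833 tcp in tray [29.1  0.1 70.8] ft [-0.4 -0.1 -2.9] 13.913210858433473
G [31.7  0.1 60.7] tongue [-53.5   0.2  10.9] euler rel [ -0.07 -14.47  -0.03]
go [23.1, 0, 67.3] 14 [-0.1 -6.7  1.9] [ 0.47  0.05 -0.06]
go [-12.9, 0, 67.3] 14 [ -0.2 -41.6  -7.1] [ 0.47  0.05 -0.06]
```

View pics/s3.png

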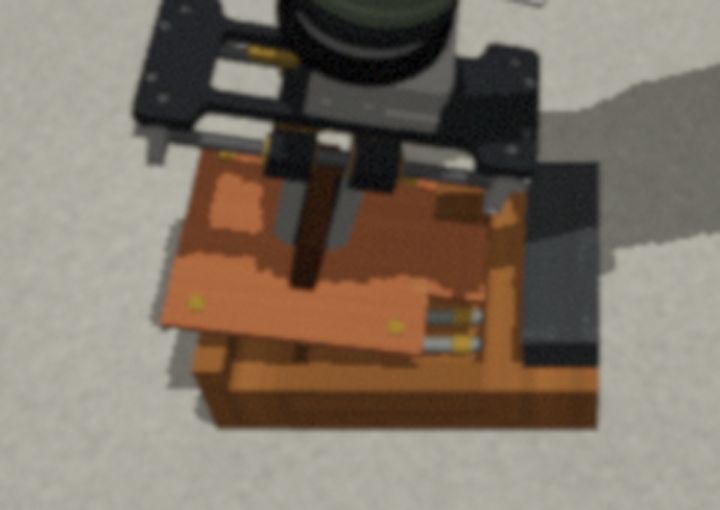

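Crop: the tongue end (485,200) stands just short of the keeper (530,260), aligned and not touching anything. I slide it under the lip.

Call:
{"method": "move_arm", "body": {
  "series": "0.4 0 0 0 -4.5 2 1;0 0 0 0 -8 -1.8 1;0 0 0 0 -9 -2.2 1;0 0 0 0 -8 -2 1;0 0 0 0 0 0 1"
}}

```text
time: 7.75
tcp_pos: [541.7, 203.8, 116.1]
orientation: [2.036, 2.153, 0.26]
ft_force: [-0.7, 0.7, -4.4]
finger_gap: 13.8
gripper_force: 35.0
```

```bash
python3 - <<'E'
from m import *
tgt([-12.9,0,67.3],14)
E
```

```text
7.75 tcp in tray [-4.8  0.4 66.1] ft [-0.7  0.7 -4.4] 13.755678526922464
G [-2.3  0.4 56. ] tongue [-88.1   0.3   7.1] euler rel [  0.02 -13.84  -0.07]
go [-12.9, 0, 67.3] 14 [-0.4 -7.6 -3.1] [-0.16  0.06  0.02]
```

Call:
{"method": "move_arm", "body": {
  "series": "0 0 0 0 -4 -1.2 1;0 0 0 0 -3 -0.8 1;0 0 0 0 0 0 1;0 0 0 0 0 0 1;0 0 0 0 0 0 1"
}}

```text
time: 8.17
tcp_pos: [537.6, 203.5, 117.1]
orientation: [2.035, 2.151, 0.264]
ft_force: [0.9, 0.8, -3.2]
finger_gap: 14.1
gripper_force: 35.0
```

```bash
cat > swing.py <<'E'
from m import *
# plan rows: pivot tongue at (-96, z), tilt steps; shift taken in the axes before the row's turn
cur=s["tcp_pos"];
for tilt,tz in [(11,6.5),(8,6),(5,5),(2.5,4),(0,3)]:
    th=np.radians(tilt); rot=lambda x,z:np.array([x*np.cos(th)-z*np.sin(th),0,x*np.sin(th)+z*np.cos(th)])
    p=np.array([-96,0,tz])-rot(-95,-27)+rot(0,10.4)
    tgt(p.round(1),tilt)
E
python3 swing.py
```

```text
8.1667 tcp in tray [-8.9  0.3 67.1] ft [ 0.9  0.8 -3.2] 14.127156057671561
G [-6.4  0.3 57. ] tongue [-92.    0.3   7.8] euler rel [ -0.03 -14.03  -0.04]
go [-9.9  0.  61.3] 11 [-0.3 -2.3  5.4] [ 3.03  0.05 -0.03]
go [-7.1  0.  56.3] 8 [-0.3 -0.8 10.9] [ 6.03  0.05 -0.03]
go [-4.6  0.  50.5] 5 [-0.3  0.2 17.1] [ 9.03  0.05 -0.03]
go [-2.7  0.  45.5] 2.5 [-0.3  0.8 22.4] [11.53  0.05 -0.03]
go [-1.   0.  40.4] 0 [-0.3  1.2 27.8] [14.03  0.05 -0.03]
```

Call:
{"method": "move_arm", "body": {
  "series": "3 0 0 0 -2.3 5.4 1;3 0 0 0 1.2 5.5 1;0 0 0 0 0 0 1;0 0 0 0 0 0 1"
}}

```text
time: 8.5
tcp_pos: [539.5, 203.5, 105.9]
orientation: [2.09, 2.208, 0.155]
ft_force: [-0.2, 0.2, -4.4]
finger_gap: 13.7
gripper_force: 35.0
```

```bash
python3 swing.py
```

```text
8.5 tcp in tray [-7.   0.2 55.9] ft [-0.2  0.2 -4.4] 13.699264359381244
G [-5.5  0.2 45.6] tongue [-95.8   0.2   5.5] euler rel [-0.06 -8.08 -0.05]
go [-9.9  0.  61.3] 11 [-0.2 -2.1 -5.8] [-2.92  0.06 -0.06]
go [-7.1  0.  56.3] 8 [-0.2 -0.1 -0.5] [ 0.08  0.06 -0.06]
go [-4.6  0.  50.5] 5 [-0.2  1.6  5.6] [ 3.08  0.06 -0.06]
go [-2.7  0.  45.5] 2.5 [-0.2  2.8 10.9] [ 5.58  0.05 -0.06]
go [-1.   0.  40.4] 0 [-0.1  3.7 16.1] [ 8.08  0.05 -0.06]
```

Call:
{"method": "move_arm", "body": {
  "series": "3 0 0 0 1.6 5.5 1;2.5 0 0 0 1 5.2 1;2.5 0 0 0 0.6 4 1;0 0 0 0 0 0 1;0 0 0 0 0 0 1"
}}

```text
time: 8.92
tcp_pos: [543.3, 203.7, 91.4]
orientation: [2.158, 2.281, 0.0]
ft_force: [0.1, 0.1, -3.1]
finger_gap: 14.1
gripper_force: 35.0
```

```bash
python3 swing.py
```

```text
8.9167 tcp in tray [-3.2  0.2 41.4] ft [ 0.1  0.1 -3.1] 14.137719219940363
G [-3.2  0.2 31. ] tongue [-98.2   0.2   3.9] euler rel [-0.05 -0.08 -0.06]
go [-9.9  0.  61.3] 11 [ -0.2  -6.7 -19.9] [-10.92   0.06  -0.04]
go [-7.1  0.  56.3] 8 [ -0.2  -3.9 -14.9] [-7.92  0.06 -0.04]
go [-4.6  0.  50.5] 5 [-0.2 -1.4 -9.1] [-4.92  0.06 -0.04]
go [-2.7  0.  45.5] 2.5 [-0.2  0.5 -4.1] [-2.42  0.06 -0.04]
go [-1.   0.  40.4] 0 [-0.2  2.2  1. ] [ 0.08  0.06 -0.05]
```

Flat, still carrying its weight about 1 mm up. I set it down gently, with a 2 mm shift towards centre.

Call:
{"method": "move_arm", "body": {
  "series": "0 0 0 0 2.2 0.7 1;0 0 0 0 0 0.8 1;0 0 0 0 0 0 1;0 0 0 0 0 0 1"
}}

```text
time: 9.25
tcp_pos: [545.1, 204.0, 90.5]
orientation: [2.158, 2.281, -0.0]
ft_force: [0.3, -0.8, -3.1]
finger_gap: 13.5
gripper_force: 35.0
```

```bash
python3 m.py; python3 -c "from m import *"
```

```text
9.25 tcp in tray [-1.4  0.3 40.5] ft [ 0.3 -0.8 -3.1] 13.537618002213975
G [-1.4  0.3 30.1] tongue [-96.4   0.4   3. ] euler rel [-0.03 -0.04 -0.05]
9.25 tcp in tray [-1.4  0.3 40.5] ft [ 0.3 -0.8 -3.1] 13.537618002213975
G [-1.4  0.3 30.1] tongue [-96.4   0.4   3. ] euler rel [-0.03 -0.04 -0.05]
```

Still bearing its weight; down a little more until contact.

Call:
{"method": "move_arm", "body": {
  "series": "0 0 0 0 0 0.8 1;0 0 0 0 0 0 1;0 0 0 0 0 0 1"
}}

```text
time: 9.5
tcp_pos: [545.2, 204.0, 90.4]
orientation: [2.159, 2.282, -0.001]
ft_force: [-4.1, -1.7, 4.3]
finger_gap: 13.9
gripper_force: 35.0
```

Call:
{"method": "move_arm", "body": {
  "series": "0 0 0 0 0 0.8 1;0 0 0 0 0 0 1;0 0 0 0 0 0 1"
}}

```text
time: 9.75
tcp_pos: [545.2, 204.0, 90.3]
orientation: [2.159, 2.282, -0.001]
ft_force: [-6.3, -1.5, 9.9]
finger_gap: 13.5
gripper_force: 35.0
```

On the ledge. I open the jaws partway, then go up.

Call:
{"method": "move_arm", "body": {
  "series": "0 0 0 0 0 -0.8 1;0 0 0 0 0 0 0.5;0 0 0 0 0 0 0.5;0 0 0 0 0 0 0.5;0 0 0 0 0 0 0.5"
}}

```text
time: 10.17
tcp_pos: [545.7, 203.9, 89.2]
orientation: [2.159, 2.281, -0.0]
ft_force: [0.9, 1.2, 0.3]
finger_gap: 37.0
gripper_force: 0.0
```

Call:
{"method": "move_arm", "body": {
  "series": "0 0 0 0 0 0 0.5;0 0 0 0 0 0 0.5;0 0 0 0 0 0 0.5;0 0 0 0 0 0 0.5"
}}

```text
time: 10.5
tcp_pos: [545.3, 203.9, 89.2]
orientation: [2.159, 2.281, -0.001]
ft_force: [-0.0, 0.0, 0.6]
finger_gap: 47.2
gripper_force: 0.0
```

Call:
{"method": "move_arm", "body": {
  "series": "0 0 0 0 0 -15 0.5;0 0 0 0 0 -30 0.5;0 0 0 0 0 -40 0.5;0 0 0 0 0 -40 0.5;0 0 0 0 0 -40 0.5"
}}

```text
time: 10.92
tcp_pos: [544.8, 203.9, 255.7]
orientation: [2.159, 2.282, -0.002]
ft_force: [0.8, -0.2, -0.2]
finger_gap: 46.7
gripper_force: 0.0
```

Call:
{"method": "move_arm", "body": {
  "series": "0 0 0 0 -40 0 0.5;0 0 0 0 -40 0 0.5;0 0 0 0 0 0 0.5;0 0 0 0 0 0 0.5;0 0 0 0 0 0 0.5"
}}

```text
time: 11.33
tcp_pos: [465.8, 199.7, 254.7]
orientation: [2.158, 2.281, 0.001]
ft_force: [-0.0, 0.4, 0.2]
finger_gap: 47.3
gripper_force: 0.0
```

```bash
python3 - <<'E'
from m import *
c=r.read_camera("side"); cv2.imwrite("pics/s4.png",c["image"][180:460,120:440])
W=cloud(c).reshape(-1,3); h=cv2.cvtColor(c["image"],cv2.COLOR_BGR2HSV).reshape(-1,3)
L=Rs.inv().apply(W-seat)
m=(abs(L[:,0])<60)&(abs(L[:,1])<52)&(L[:,2]>0)&(L[:,2]<14); Z=L[m]
A=np.c_[Z[:,:2],np.ones(len(Z))]; k=np.linalg.lstsq(A,Z[:,2],rcond=None)[0]; print("plate plane",k.round(4),"(top should be 6)")
m=(abs(L[:,0])<40)&(abs(L[:,1])<45)&(L[:,2]>40)&(L[:,2]<65); print("handle",rect(L[m]),np.median(L[m,2]))
E
```

```text
11.3333 tcp in tray [-80.8   0.5 204.7] ft [-0.   0.4  0.2] 47.27318358625982
G [-80.8   0.5 194.3] tongue [-175.8    0.5  167.1] euler rel [-0.03 -0.09 -0.04]
plate plane [-4.000e-04  2.100e-03  6.726e+00] (top should be 6)
handle (array([-1.1,  0.9]), array([14.7, 59.8]), 0.4) 54.050464475031134
```

View pics/s4.png

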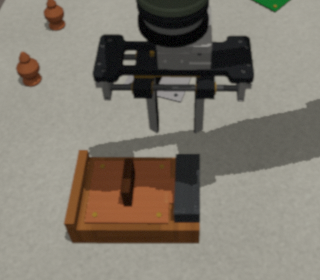

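The crop shows the cover flat on the tray (127,188) between the stop (77,190) and the keeper (187,188), with the gripper clear. The handle is within 1 mm of centre.

```bash
python3 -c "from plant import r; print(r.close_job())"
```

```text
the job is handed in; nothing more can be done
None
```

The copper cover is closed on the tray: it lies flat, about 1 mm off centre and under 1° off square by the last camera check, released, with its tongue under the keeper by its measured position; the grey cover was not touched, and the job was handed in at about 11 s (no verdict was returned).

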